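Put the handheld terminals on charge

ROBOT

A 6-joint arm with a two-finger parallel gripper is mounted at the origin on a cart in front of the work surface, level with it; the furniture and walls round the work are solid. World frame = base frame: x ahead of the robot, y to its left, z up, the work surface at z = 0. Lengths are in m, angles in rad, forces in N, time in s.
With the tool pointing down it reaches from about 0.4 to 0.825 m from the base axis. Payload 7 kg.
Tool frame: the origin (TCP) lies at the very end of the fingers, on their centre line; the grasp point (between the pads) lies 19 mm behind it; z points along the fingers, y is the line along which they close (so a half turn about z gives the same grasp; the last joint's range is limited). The gripper opens to 88 mm and grips with 3 to 60 N. Pads are 19 mm wide; open, the fingers measure 130 mm over their backs; the gripper's body (78 mm by 193 mm) begins 47 mm behind the grasp point.
Start: joints at [1.446, 0.359, 0.012, 0, -1.224, -0.288], TCP at [0.271, 0.618, 0.198] pointing down, gripper open.
Joint ranges: [-3.07, 3.07], [-1.43, 2.12], [-1.02, 1.25], [-3.03, 1.67], [-3.05, -0], [-3.03, 3.03]. Speed limits (rad/s): [2.39, 2.39, 3.01, 3.14, 3.14, 3.14].

INTERFACE

Orientations are given as [roll, pitch, yaw] about the fixed x, y, z axes, in that order (R = Rz(yaw) Ry(pitch) Rx(roll)).
In Python, from station import arm gives the robot as it stands.
- The arm moves only by the tool step_arm, never from a script. Its argument "rows" is a list of rows, each a list of 5 numbers: the shift along the world's x, y, z in m, then the turn about the world's z in rad, then the finger opening in m, from 0 to 0.0876. In form: [[x, y, z, spin, gripper], ...]. A call has 1 to 20 rows; each row is the pose to reach, as a shift and turn from the pose commanded when the call began; what a row does not reach only later rows make up. A row lasts 1/10 s, in which the tool goes at most 50 mm and 8.59 degrees, less where a joint would pass 70% of its speed; a pose out of reach is approached as far as the arm can. A call with a gripper value outside its range is refused whole. The fingers move at their own pace and stop on an object; "newtons" is the grip in N (left out, the last holds). Time passes only in rows, so rows that repeat a pose let the fingers close. It gives the time, the measured TCP pose, the force, the opening and the grip force at its end, in the units of the state.
- arm.get_state(): the state, without advancing time (a new reading comes with each control period).
- arm.grab_frame(name): name is "side" or "top"; returns a dict with "color" (420x560x3 uint8, blue, green, red), "vfov" (degrees; the focal length in pixels is half the picture's height over the tangent of half this angle, whatever the lens; pixels are square), "cx", "cy" (the principal point, pixels), "k1" (the pictures are not rectified: a ray, as slopes to the right and down, at radius r is drawn at 1 + k1 r^2 times it, then the intrinsics apply), "rvec" (rotation vector, rad) and "tvec" (3), from world to camera coordinates, as OpenCV has them. Camera axes: x right, y down, z forward; pixel columns grow to the right and rows downward; lengths in m; the calibration is good to about 2 mm. A picture is of the moment at which its call begins. There is no depth.
- arm.job_done(): hands the job in; it is judged then, once.
The state is a dict: "t": time; "q": joint angles; "qd": joint speeds; "joint_efforts": joint torques, N m; "eef_pos": TCP position; "ee_rot": TCP orientation; "force": force on the tool from outside, world axes, zero at the start; "moment": the same for the moment, N m; "width": finger opening in m; "gripper_force": force on a finger pad.
Only numpy, scipy, OpenCV 4.12 (cv2) and the standard library are available. Lean on these libraries where they do the work, as an engineer would, in place of code of your own. Each camera call takes 0.05 s, during which the arm holds its last target. There are 200 camera calls.

TASK

The session is over: put all the handheld terminals that lie on the desk on charge. Swing the charger's locking lever towards you to release and switch it off, lean each terminal in a bay of its own, screen outwards and keypad end down, its foot on the ledge between the two guides and its back against the rails, and when all are in, swing the lever back to lock and switch the charger on. Leave the spray bottle, the stamp and the label roll where they stand.

Things in the scene. Friction and masses are not known exactly. Their poses are not given: they have to be found in the camera images.
- lock_lever (a joint): Locking lever and on/off switch at the charger's right end: steel arm, black grip. 0 = locked, on: lies back away from the robot, parallel to the bays, a thin bar closed along the front. 1.5 rad = released, off: leans to the robot, 39 degrees past upright, bar swung clear. Top-heavy: upright at 0.82, it falls from there to the nearer stop. 1 to 2 N on the grip, pushed with shut fingers, moves it.
- lever_grip (a point): Middle of the lever's black grip, a cylinder along the arm 19 mm thick and 49 mm long; its middle is 80 mm from the pivot. It moves with the lever and may be pushed from in front or from behind; there is free room on both sides.
- lever_pivot (a point): Point on the lever's axis of rotation, in the lever's plane; fixed to the charger, 45 mm above the desk, 51 mm to the right of the nearest terminal's edge. Its x axis points level from the charger's front to its back (away from the robot), y along the shaft to the charger's left, z up.
- bay0 (a point): Where the centre of a terminal lies that leans properly in bay 0, the leftmost of the fixed grey four-bay charger (150 x 388 x 120 mm; its place and yaw vary). x axis up along the bay (43 degrees above level, away from the robot), y to the left, z out of the bay, towards the robot and up. The ledge that carries the foot is at x = -70 mm, from z = -20 to +11 mm.
- bay1 (a point): The same for bay 1, 92 mm to the right of bay 0. Every bay: two rest rails carry the terminal's back, bars across the whole charger at x = -50 to -36 and +35 to +49 mm of this frame, tops at z = -8 mm; between them the back panel lies 17 mm deeper, room for fingertips. Let go a little above the ledge, a terminal slides down to it.
- bay2 (a point): The same for bay 2, 92 mm to the right of bay 1. Every bay: two guides at the foot, from x = -70 to -48 mm, up to z = +9 mm, stand 67 mm apart for the 58 mm wide terminal.
- bay3 (a point): The same for bay 3, the rightmost, 92 mm to the right of bay 2, nearest the lever. The locking bar, 6 mm thick, is at x = -80, z = +40 mm of this frame when released (clear of a terminal that comes in), and at x = -58, z = +16 mm when locked (5 mm in front of the terminal's foot).
- terminal0_centre (a point): Centre of a handheld terminal: a flat black slab with grey front, 140 x 58 x 16 mm, about 0.26 kg, dark screen on the head half, pale keypad on the foot half. x axis from foot to head, y across, z out of the screen. It starts flat on its back, foot towards the robot, yaw up to 0.6 rad. Grip it across its width of 58 mm. Three or four of the four terminals are present; absent ones are None.
- terminal1_centre (a point): Centre of a handheld terminal: a flat black slab with grey front, 140 x 58 x 16 mm, about 0.26 kg, dark screen on the head half, pale keypad on the foot half. x axis from foot to head, y across, z out of the screen. It starts flat on its back, foot towards the robot, yaw up to 0.6 rad. Grip it across its width of 58 mm. Three or four of the four terminals are present; absent ones are None.
- terminal2_centre (a point): Centre of a handheld terminal: a flat black slab with grey front, 140 x 58 x 16 mm, about 0.26 kg, dark screen on the head half, pale keypad on the foot half. x axis from foot to head, y across, z out of the screen. It starts flat on its back, foot towards the robot, yaw up to 0.6 rad. Grip it across its width of 58 mm. Three or four of the four terminals are present; absent ones are None.
- terminal3_centre (a point): Centre of a handheld terminal: a flat black slab with grey front, 140 x 58 x 16 mm, about 0.26 kg, dark screen on the head half, pale keypad on the foot half. x axis from foot to head, y across, z out of the screen. It starts flat on its back, foot towards the robot, yaw up to 0.6 rad. Grip it across its width of 58 mm. Three or four of the four terminals are present; absent ones are None.
- spray_bottle: A white spray bottle, 104 x 88 x 162 mm, standing on the desk, not part of the job; origin at its underside.
- stamp: A wooden hand stamp, 27 x 46 x 70 mm, standing on the desk, not part of the job; origin at its underside.
- label_roll: A roll of white labels, 68 mm across and 26 mm high, lying on the desk, not part of the job; origin at its underside.

How it is judged:
By the outcome, as a careful person would: the job done as asked, in the order asked, and still so for the second after the job is handed in, with the robot touching nothing.
Of terminal0, terminal1, terminal2, terminal3 only 3 to 4 are there at a start; the rules pass over those that are not, and their reading is None.
At some moment in a run one of terminal0, terminal1, terminal2, terminal3 may be knocked a few centimetres aside while the robot is not near it.
Once in a run the grip may slacken for a moment while it holds something.
It also fails if it takes over 208 s, if anything falls off the work surface, if the arm or the gripper's body presses on something with over 40 N, if the wrist force passes 120 N, or if a joint passes its speed limit or range.

## Working session

There is one attempt and no reset: what is moved stays moved. The work goes in short steps, Python scripts to look and compute and a tool call to move; the robot and the scene stay as the last step left them, time stands still between calls to the robot, and variables do not carry over. Pictures are saved under pics/ and viewed, at most 14 in all, crops included, and the job is handed in when it is done.

Besides the shell and the picture viewer there is one more tool, called after "Emit:" as name(argument=value, ...), one argument or row to a line, values as JSON. step_arm: Moves the arm, as the interface text tells. Its arguments: {"type":"object","properties":{"rows":{"type":"array"},"newtons":{"type":"number"}},"required":["rows"]}

```bash
ls; mkdir -p pics; cat > h.py <<'E'
import numpy as np, cv2
from station import arm
def cam(n):
    f=arm.grab_frame(n); return f
def ray(f,u,v):
    F=f["color"].shape[0]/2/np.tan(np.radians(f["vfov"])/2)
    d=np.array([(u-f["cx"])/F,(v-f["cy"])/F]); s=d.copy()
    for _ in range(20): s=d/(1+f["k1"]*(s@s))
    R=cv2.Rodrigues(np.array(f["rvec"],float))[0]; t=np.array(f["tvec"],float).ravel()
    return -R.T@t, R.T@np.array([s[0],s[1],1])
def onz(f,u,v,z):
    c,d=ray(f,u,v); return c+d*(z-c[2])/d[2]
def proj(f,p):
    F=f["color"].shape[0]/2/np.tan(np.radians(f["vfov"])/2)
    R=cv2.Rodrigues(np.array(f["rvec"],float))[0]; t=np.array(f["tvec"],float).ravel()
    q=R@np.array(p,float)+t; s=q[:2]/q[2]; s=s*(1+f["k1"]*(s@s))
    return s*F+[f["cx"],f["cy"]]
def tri(fa,a,fb,b):
    c1,d1=ray(fa,*a); c2,d2=ray(fb,*b)
    k=np.linalg.lstsq(np.c_[d1,-d2],c2-c1,rcond=None)[0]
    p,q=c1+k[0]*d1,c2+k[1]*d2; return (p+q)/2,np.linalg.norm(p-q)
E
python3 - <<'E'
from h import *
for n in("top","side"):
    f=cam(n); cv2.imwrite(f"pics/{n}0.png",cv2.resize(f["color"],(800,600),interpolation=cv2.INTER_CUBIC)); print(n,ray(f,280,210),f["vfov"],f["k1"],f["cx"],f["cy"])
print(arm.get_state())
E
```

```text
pics
top (array([ 0.3487792 , -0.03543032,  1.29675819]), array([ 0.16780179, -0.00296304, -0.98615375])) 54.02084881799574 0.018580007927225535 269.9518840998829 206.540125771891
side (array([ 0.28349405, -1.27634889,  0.79844504]), array([ 0.19614476,  0.85135757, -0.48657726])) 43.578710381411625 -0.08082419073301189 278.3474000891272 212.87821917917665
{'t': 0.1, 'q': array([ 1.44609989e+00,  3.59299226e-01,  1.11734476e-02, -3.16035616e-04,
       -1.22410555e+00, -2.88081510e-01]), 'qd': array([ 0.00123839, -0.00149718,  0.00162222,  0.00195309,  0.00106882,
       -0.00046551]), 'joint_efforts': array([-2.43378447e-03, -5.84161448e+01,  2.93751973e+01,  7.01556087e+00,
        1.01839556e-02, -4.89221293e-05]), 'eef_pos': array([0.27062573, 0.61785872, 0.19733543]), 'ee_rot': array([ 3.14013237e+00, -1.22871504e-04, -4.12885452e-01]), 'force': array([ 0.04114373, -0.69635312,  0.03440696]), 'moment': array([0.05580743, 0.00273263, 0.03474537]), 'gripper_force': 0.0, 'width': 0.08753400937097312}
```

View pics/top0.png

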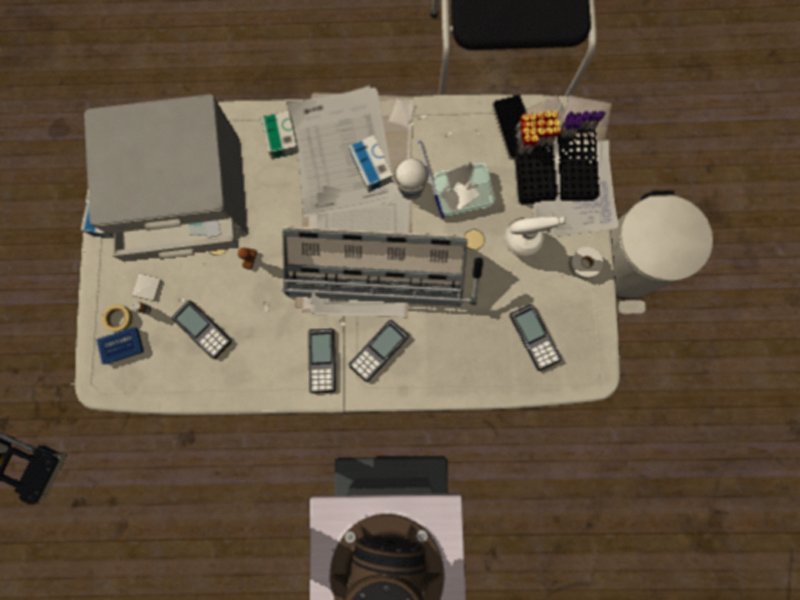

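View pics/side0.png

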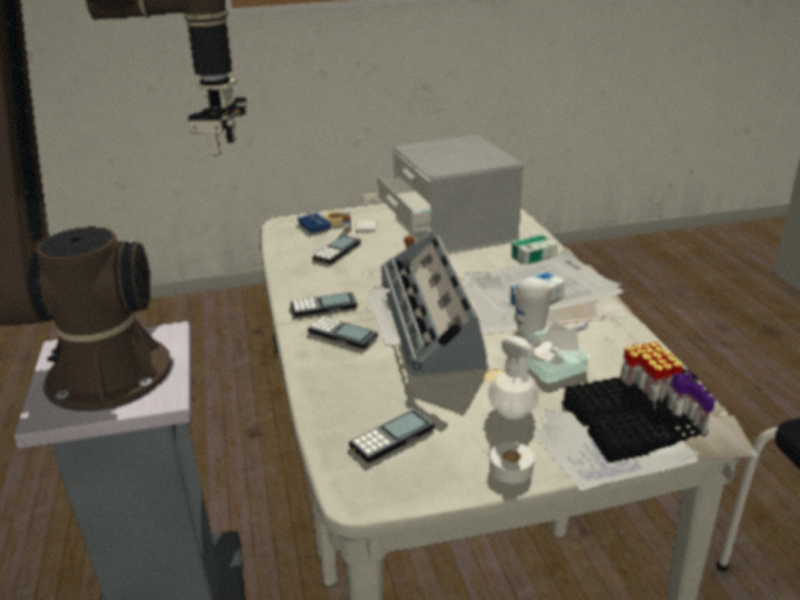

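The top view (800 px scale) shows four terminals at (203,330), (321,361), (380,350) and (537,338). The charger spans x 285–468, y 228–305, with the lever grip at (478,268), lying back. Next I'll measure the terminals and zoom in on the charger.

```bash
cat >> h.py <<'E'
def terms(f,seeds,z=0.014):
    out=[]; c=f["color"]; v=c.max(2)
    for s in seeds:
        u0,v0=s; x0,y0=int(u0)-36,int(v0)-36
        m=(v[y0:y0+72,x0:x0+72]<75).astype(np.uint8)
        m=cv2.morphologyEx(m,cv2.MORPH_CLOSE,np.ones((3,3)))
        cs,_=cv2.findContours(m,cv2.RETR_EXTERNAL,cv2.CHAIN_APPROX_NONE)
        k=min(cs,key=lambda k:np.linalg.norm(np.array(cv2.minAreaRect(k)[0])-36) if cv2.contourArea(k)>150 else 1e9)
        P=np.float32([onz(f,p[0]+x0,p[1]+y0,z)[:2]*1000 for p in k[:,0]])
        (cx,cy),(w,h),a=cv2.minAreaRect(P)
        if w<h: a+=90
        a=(a+90)%180-90
        out.append((round(cx),round(cy),round(max(w,h)),round(min(w,h)),round(np.radians(a),3)))
    return out
E
python3 - <<'E'
from h import *
f=cam("top"); 
for t in terms(f,[(142,231),(225,253),(266,245),(376,237)]): print(t)
c=f["color"][150:222,190:350]; cv2.imwrite("pics/c1.png",cv2.resize(c,(800,360),interpolation=cv2.INTER_CUBIC))
g=cam("side"); c=g["color"][155:275,255:355]; cv2.imwrite("pics/c2.png",cv2.resize(c,(500,600),interpolation=cv2.INTER_CUBIC))
E
```

```text
(511, 398, 136, 57, np.float64(0.83))
(437, 132, 137, 56, np.float64(0.041))
(415, 63, 26, 0, np.float64(0.776))
(508, -318, 80, 56, np.float64(0.409))
```

View pics/c1.png

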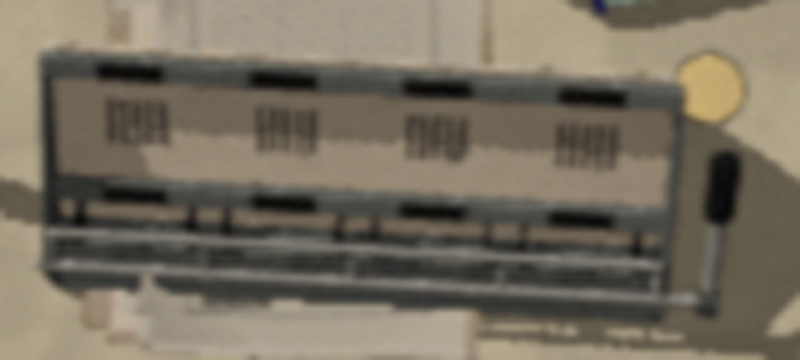

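View pics/c2.png

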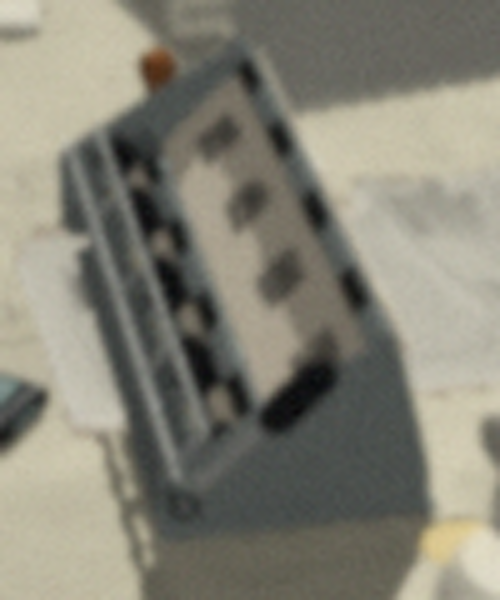

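In c1 (5x), the upper pads are at (130,72), (283,80), (437,89), (593,97) and the lower pads at (135,195), (284,204), (434,212), (582,218). The lever pivot is at (706,300) and its grip at (722,187). In c2, the upper pads are at (249,74), (282,137), (316,210), (352,288), the pivot at (180,503) and the grip at (300,397).

```bash
python3 - <<'E'
from h import *
f=cam("top"); g=cam("side")
A=lambda p:(190+p[0]/5-.4,150+p[1]/5-.4); B=lambda p:(255+p[0]/5-.4,155+p[1]/5-.4)
up=[(130,72),(283,80),(437,89),(593,97)]; lo=[(135,195),(284,204),(434,212),(582,218)]; us=[(249,74),(282,137),(316,210),(352,288)]
r=lambda p:np.round(np.array(p)*1000).astype(int)
U=[]
for a,b in zip(up,us):
    p,e=tri(f,A(a),g,B(b)); U.append(p); print("up",r(p),r(e))
z=np.mean([p[2] for p in U])
U=np.array([onz(f,*A(a),z) for a in up]); L=np.array([onz(f,*A(a),z-.058) for a in lo])
print(r(U),r(L))
print("pivot",[r(x) for x in tri(f,A((706,300)),g,B((180,503)))],r(onz(f,*A((706,300)),.045)))
print("grip",[r(x) for x in tri(f,A((722,187)),g,B((300,397)))])
m=f["color"].max(2)
for (u,v) in [(266,245),(376,237)]:
    for th in (60,75,90,105,120):
        x0,y0=u-36,v-36
        k=max(cv2.findContours(cv2.morphologyEx((m[y0:y0+72,x0:x0+72]<th).astype(np.uint8),cv2.MORPH_CLOSE,np.ones((5,5))),0,1)[0],key=cv2.contourArea)
        P=np.float32([onz(f,p[0]+x0,p[1]+y0,.014)[:2]*1000 for p in k[:,0]]); print(th,cv2.minAreaRect(P))
E
```

```text
up [693 150 115] 0
up [686  58 115] 1
up [679 -33 114] 1
up [ 671 -125  115] 0
[[ 693  150  114]
 [ 686   59  114]
 [ 678  -33  114]
 [ 671 -125  114]] [[ 631  155   56]
 [ 623   63   56]
 [ 616  -29   56]
 [ 610 -120   56]]
pivot [array([ 558, -195,   44]), np.int64(3)] [ 560 -195   45]
grip [array([ 618, -201,  101]), np.int64(1)]
60 ((437.01055908203125, 112.7430648803711), (12.50465202331543, 133.26708984375), 89.993408203125)
75 ((457.2915344238281, 8.241500854492188), (56.3280143737793, 134.7916717529297), 46.98605728149414)
90 ((455.8865661621094, 7.693489074707031), (60.409690856933594, 138.71469116210938), 46.963314056396484)
105 ((454.3343200683594, 6.020042419433594), (68.17137908935547, 140.30902099609375), 46.492210388183594)
120 ((454.20330810546875, 5.038490295410156), (70.63245391845703, 142.066650390625), 46.39924240112305)
60 ((482.8063659667969, -336.5301208496094), (26.244041442871094, 75.46791076660156), 64.70841217041016)
75 ((480.2683410644531, -329.936767578125), (140.36593627929688, 56.358055114746094), 23.40834617614746)
90 ((479.7664794921875, -330.3088073730469), (144.03404235839844, 59.51696014404297), 23.689998626708984)
105 ((508.55535888671875, -309.41827392578125), (230.82568359375, 95.83299255371094), 40.9432258605957)
120 ((508.7564697265625, -309.8519592285156), (230.8901824951172, 98.70051574707031), 40.16105270385742)
```

Emit:
step_arm(
  rows=[
    [0.394,-0.828,0.055,0.335,0],
    [0.394,-0.828,0.055,0.335,0],
    [0.394,-0.828,0.055,0.335,0],
    [0.394,-0.828,0.055,0.335,0],
    [0.394,-0.828,0.055,0.335,0],
    [0.394,-0.828,0.055,0.335,0],
    [0.394,-0.828,0.055,0.335,0],
    [0.394,-0.828,0.055,0.335,0],
    [0.394,-0.828,0.055,0.335,0],
    [0.394,-0.828,0.055,0.335,0],
    [0.394,-0.828,0.055,0.335,0],
    [0.394,-0.828,0.055,0.335,0],
    [0.394,-0.828,0.055,0.335,0],
    [0.394,-0.828,0.055,0.335,0],
    [0.394,-0.828,0.055,0.335,0],
    [0.394,-0.828,0.055,0.335,0],
    [0.394,-0.828,0.055,0.335,0],
    [0.394,-0.828,0.055,0.335,0],
    [0.394,-0.828,0.055,0.335,0],
    [0.394,-0.828,0.055,0.335,0],
  ],
)

```text
t: 2.3
eef_pos: [0.6651, -0.2127, 0.2517]
ee_rot: [3.141, 0.002, -0.081]
force: [-0.7, 0.4, -0.1]
width: 0.0001
gripper_force: 0.0
```

Emit:
step_arm(
  rows=[
    [0,0,-0.04,0,0],
    [0,0,-0.08,0,0],
    [0,0,-0.12,0,0],
    [0,0,-0.146,0,0],
    [0,0,-0.146,0,0],
    [-0.015,0.001,-0.146,0,0],
    [-0.03,0.002,-0.146,0,0],
    [-0.042,0.003,-0.146,0,0],
    [-0.054,0.004,-0.146,0,0],
    [-0.066,0.005,-0.146,0,0],
    [-0.078,0.006,-0.146,0,0],
    [-0.09,0.007,-0.146,0,0],
    [-0.1,0.008,-0.146,0,0],
    [-0.11,0.008,-0.146,0,0],
    [-0.12,0.009,-0.146,0,0],
    [-0.12,0.009,-0.146,0,0],
  ],
)

```text
t: 3.9
eef_pos: [0.5435, -0.2006, 0.1073]
ee_rot: [-3.141, 0.0, -0.078]
force: [-0.0, -0.4, -0.3]
width: 0.0004
gripper_force: 0.0
```

```bash
python3 - <<'E'
from h import *
g=cam("side"); cv2.imwrite("pics/s1.png",cv2.resize(g["color"][100:330,150:450],(780,598),interpolation=cv2.INTER_CUBIC))
E
```

```text
(no output)
```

View pics/s1.png

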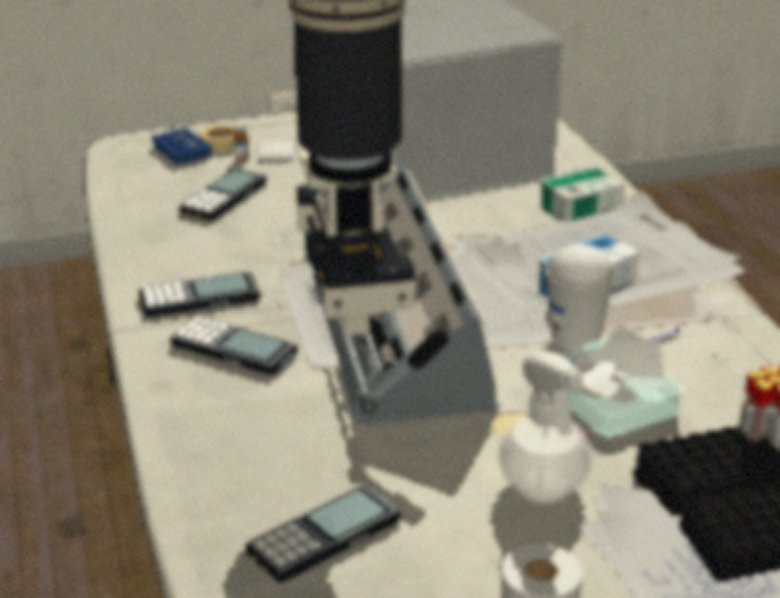

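The lever grip is still at (430,348) and lying back, so the fingers slid over it. I'll push lower, after checking clearance to the bottle.

```bash
python3 - <<'E'
from h import *
f=cam("top"); s=.7
for n,u,v,z in [("nozL",506,237,.15),("nozR",565,220,.15),("bodyL",506,240,.06),("bodytop",525,217,.1),("bodybot",525,256,.03)]:
    print(n,np.round(onz(f,u*s,v*s,z)*1000))
print(terms(f,[(142,231),(225,253)]))
g=cam("side"); B=lambda p:(150+p[0]/2.6,100+p[1]/2.6)
for n,a,b in [("nozleft",(506,237),(525,365))]: print(tri(f,(a[0]*s,a[1]*s),g,B(b)))
c=f["color"][150:222,190:390]; cv2.imwrite("pics/c3.png",cv2.resize(c,(800,288),interpolation=cv2.INTER_CUBIC))
E
```

```text
nozL [ 667. -254.  150.]
nozR [ 700. -373.  150.]
bodyL [ 686. -271.   60.]
bodytop [ 724. -305.  100.]
bodybot [ 656. -316.   30.]
[(513, 435, 14, 2, np.float64(0.795)), (438, 133, 220, 53, np.float64(-0.002))]
(array([ 0.687041  , -0.26400317,  0.10596847]), np.float64(0.014755963938721067))
```

View pics/c3.png

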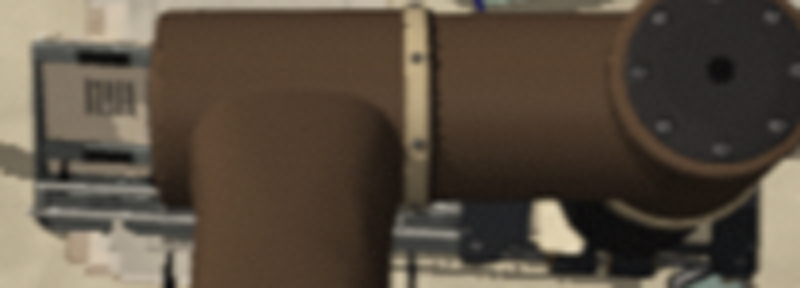

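Emit:
step_arm(
  rows=[
    [0,0,0.05,0,0],
    [0,0,0.1,0,0],
    [0,0,0.123,-0.14,0],
    [0.03,0,0.123,-0.28,0],
    [0.06,0.002,0.123,-0.42,0],
    [0.09,0.002,0.123,-0.56,0],
    [0.12,0.002,0.123,-0.7,0],
    [0.129,0.002,0.123,-0.84,0],
    [0.129,0.002,0.123,-0.98,0],
    [0.129,0.002,0.123,-1.12,0],
    [0.129,0.002,0.123,-1.26,0],
    [0.129,0.002,0.123,-1.4,0],
    [0.129,0.002,0.123,-1.54,0],
    [0.129,0.002,0.123,-1.57,0],
    [0.129,0.002,0.123,-1.57,0],
    [0.129,0.002,0.07,-1.57,0],
    [0.129,0.002,0.03,-1.57,0],
    [0.129,0.002,-0.005,-1.57,0],
    [0.129,0.002,-0.022,-1.57,0],
    [0.129,0.002,-0.022,-1.57,0],
  ],
)

```text
t: 6.05
eef_pos: [0.6718, -0.1985, 0.0815]
ee_rot: [3.136, 0.0, -1.645]
force: [-0.1, -0.5, -1.1]
width: 0.0005
gripper_force: 0.0
```

Emit:
step_arm(
  rows=[
    [-0.01,0.001,0,0,0],
    [-0.02,0.002,0,0,0],
    [-0.03,0.002,0,0,0],
    [-0.04,0.003,0,0,0],
  ],
)

```text
t: 6.45
eef_pos: [0.6424, -0.1962, 0.0918]
ee_rot: [-3.122, -0.001, -1.644]
force: [19.6, 2.1, 19.0]
width: 0.0006
gripper_force: 13.6
```

The fingers jam on the grip's end cap through friction, so I'll follow the arc upwards instead.

Emit:
step_arm(
  rows=[
    [0.04,-0.003,0,0,0],
    [0.04,-0.003,0,0,0],
    [0.028,-0.002,0,0,0],
    [0.022,-0.002,0.01,0,0],
    [0.012,-0.001,0.02,0,0],
    [0.002,0,0.03,0,0],
    [-0.01,0,0.038,0,0],
    [-0.022,0.001,0.043,0,0],
    [-0.034,0.002,0.045,0,0],
  ],
)

```text
t: 7.35
eef_pos: [0.5989, -0.1937, 0.1312]
ee_rot: [-3.14, 0.0, -1.648]
force: [0.1, 0.9, -0.2]
width: 0.0006
gripper_force: 0.0
```

```bash
cat >> h.py <<'E'
def locked():
    g=cam("side"); c=g["color"][226:242,307:324].max(2); print("dark px at locked grip",(c<45).sum()); return g
E
python3 -c "
from h import *
g=locked(); cv2.imwrite('pics/s2.png',cv2.resize(g['color'][140:290,220:390],(680,600),interpolation=cv2.INTER_CUBIC))"
```

```text
dark px at locked grip 94
```

View pics/s2.png

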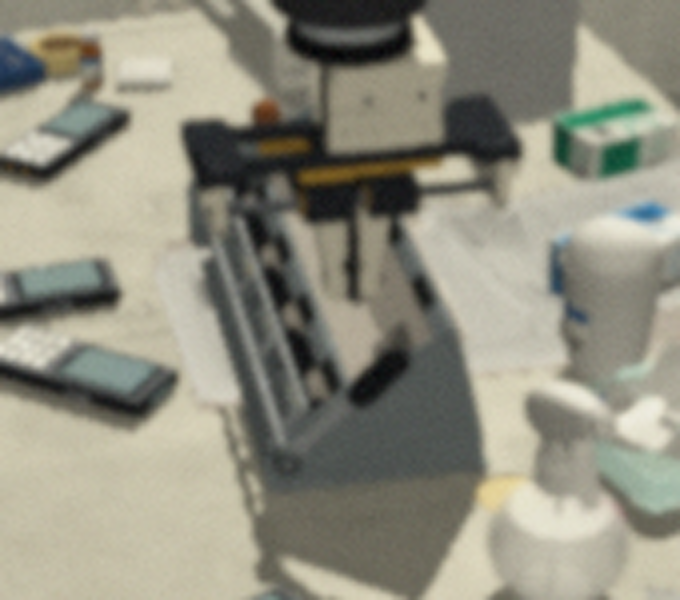

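Emit:
step_arm(
  rows=[
    [0,0,0.03,0,0],
    [0.04,-0.003,0.03,0,0],
    [0.077,-0.006,0.02,0,0],
    [0.077,-0.006,-0.03,0,0],
    [0.077,-0.006,-0.06,0,0],
    [0.077,-0.006,-0.06,0,0],
    [0.067,-0.005,-0.06,0,0],
    [0.061,-0.005,-0.06,0,0],
    [0.061,-0.005,-0.06,0,0],
  ],
)

```text
t: 8.3
eef_pos: [0.661, -0.1988, 0.073]
ee_rot: [-3.138, 0.0, -1.648]
force: [-0.0, 0.0, 1.0]
width: 0.0001
gripper_force: 0.0
```

Emit:
step_arm(
  rows=[
    [-0.004,0,0,0,0],
    [-0.004,0,0,0,0],
  ],
)

```text
t: 8.5
eef_pos: [0.6568, -0.1987, 0.0715]
ee_rot: [-3.14, 0.0, -1.648]
force: [-1.2, 0.9, 0.6]
width: 0.0004
gripper_force: 0.0
```

Emit:
step_arm(
  rows=[
    [-0.004,0,0,0,0],
    [-0.004,0,0,0,0],
  ],
)

```text
t: 8.7
eef_pos: [0.6528, -0.1987, 0.0705]
ee_rot: [-3.141, 0.0, -1.648]
force: [0.7, -0.1, -0.3]
width: 0.0003
gripper_force: 0.1
```

Emit:
step_arm(
  rows=[
    [-0.003,0,0,0,0],
    [-0.003,0,0,0,0],
  ],
)

```text
t: 8.9
eef_pos: [0.6515, -0.1989, 0.0712]
ee_rot: [-3.138, -0.0, -1.647]
force: [4.8, -0.3, 2.9]
width: 0.0006
gripper_force: 2.3
```

Emit:
step_arm(
  rows=[
    [-0.004,0,0,0,0],
    [-0.004,0,0,0,0],
  ],
)

```text
t: 9.1
eef_pos: [0.65, -0.1989, 0.0728]
ee_rot: [-3.133, -0.001, -1.646]
force: [8.4, 1.0, 6.4]
width: 0.0002
gripper_force: 4.3
```

Emit:
step_arm(
  rows=[
    [-0.003,0,0.008,0,0],
    [-0.009,0.001,0.015,0,0],
    [-0.016,0.001,0.021,0,0],
  ],
)

```text
t: 9.4
eef_pos: [0.6291, -0.1975, 0.0913]
ee_rot: [3.141, 0.0, -1.648]
force: [1.1, 0.9, 0.7]
width: 0.0004
gripper_force: 0.6
```

Emit:
step_arm(
  rows=[
    [-0.01,0.001,0.006,0,0],
    [-0.02,0.002,0.01,0,0],
    [-0.03,0.003,0.014,0,0],
    [-0.04,0.003,0.016,0,0],
    [-0.05,0.004,0.016,0,0],
    [-0.06,0.005,0.016,0,0],
    [-0.07,0.006,0.016,0,0],
    [-0.08,0.006,0.016,0,0],
    [-0.08,0.006,0.016,0,0],
  ],
)

```text
t: 10.3
eef_pos: [0.5483, -0.1917, 0.1072]
ee_rot: [3.141, 0.0, -1.648]
force: [0.8, -0.0, -0.3]
width: 0.0005
gripper_force: 0.0
```

```bash
python3 -c "
from h import *
g=locked(); cv2.imwrite('pics/s3.png',cv2.resize(g['color'][140:290,220:390],(680,600),interpolation=cv2.INTER_CUBIC))"
```

```text
dark px at locked grip 0
```

View pics/s3.png

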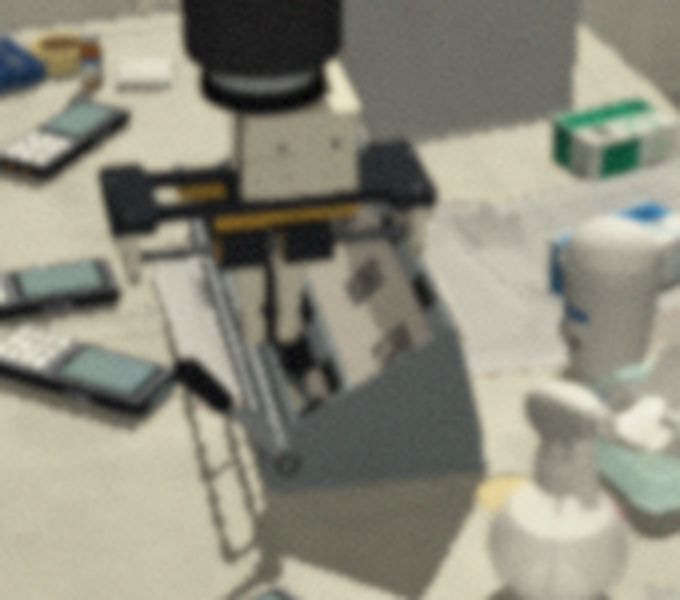

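The lever is released: its grip is now at (205,383), leaning towards the robot. Next is terminal B into bay 1.

Emit:
step_arm(
  rows=[
    [0,0,0.05,0,0.0876],
    [0,0,0.1,0.14,0.0876],
    [-0.02,0.05,0.1,0.28,0.0876],
    [-0.03,0.1,0.1,0.42,0.0876],
    [-0.04,0.15,0.1,0.56,0.0876],
    [-0.05,0.195,0.1,0.7,0.0876],
    [-0.06,0.24,0.1,0.84,0.0876],
    [-0.07,0.28,0.1,0.98,0.0876],
    [-0.086,0.325,0.08,1.12,0.0876],
    [-0.086,0.325,0.06,1.26,0.0876],
    [-0.086,0.325,0.03,1.4,0.0876],
    [-0.086,0.325,0,1.54,0.0876],
    [-0.086,0.325,-0.02,1.689,0.0876],
    [-0.086,0.325,-0.02,1.689,0.0876],
    [-0.086,0.325,-0.02,1.689,0.0876],
  ],
)

```text
t: 11.85
eef_pos: [0.4643, 0.1334, 0.0876]
ee_rot: [3.141, 0.0, 0.037]
force: [0.7, -0.5, -0.1]
width: 0.0873
gripper_force: 0.0
```

```bash
cat >> h.py <<'E'
def dark(f,box,z=.014,th=80):
    u0,v0,u1,v1=box; m=(f["color"][v0:v1,u0:u1].max(2)<th).astype(np.uint8)
    k=max(cv2.findContours(cv2.morphologyEx(m,cv2.MORPH_CLOSE,np.ones((5,5))),0,1)[0],key=cv2.contourArea)
    P=np.float32([onz(f,p[0]+u0,p[1]+v0,z)[:2]*1000 for p in k[:,0]]); (c,s,a)=cv2.minAreaRect(P)
    if s[0]<s[1]: a+=90
    return np.round(c),np.round(s),round(np.radians((a+90)%180-90),3)
E
python3 - <<'E'
from h import *
f=cam("top");g=cam("side")
print("A",dark(f,(115,205,170,255)),"D",dark(f,(350,205,402,265)))
cv2.imwrite('pics/s4.png',np.hstack([cv2.resize(f['color'][180:290,190:330],(420,330)),cv2.resize(g['color'][150:260,180:300],(360,330))]))
E
```

```text
A (array([513., 336.]), array([156.,  50.]), np.float64(0.026)) D (array([ 478., -329.]), array([138.,  59.]), np.float64(0.401))
```

View pics/s4.png

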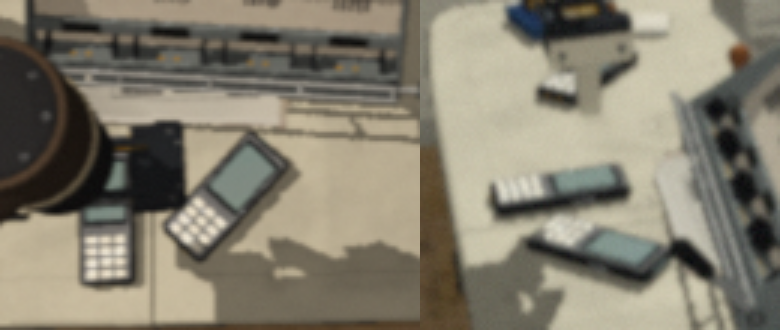

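B and C are in their places. I'm descending to grip B.

Emit:
step_arm(
  rows=[
    [0,0,-0.04,0,0.0876],
    [0,0,-0.07,0,0.0876],
    [0,0,-0.085,0,0.0876],
    [0,0,-0.085,0,0.0876],
    [0,0,-0.085,0,0.05],
    [0,0,-0.085,0,0.05],
    [0,0,-0.085,0,0.05],
    [0,0,-0.085,0,0.05],
    [0,0,-0.085,0,0.05],
  ],
  newtons=20,
)

```text
t: 12.85
eef_pos: [0.4641, 0.1335, 0.0027]
ee_rot: [-3.141, -0.001, 0.041]
force: [-0.0, -0.3, 0.2]
width: 0.0537
gripper_force: 0.0
```

Emit:
step_arm(
  rows=[
    [0,0,0.03,0,0.05],
    [0,0,0.06,0,0.05],
    [0,0,0.1,0,0.05],
    [0,0,0.14,0,0.05],
    [0,0,0.18,0,0.05],
    [0,0,0.2,0,0.05],
    [0,0,0.2,0,0.05],
  ],
)

```text
t: 13.55
eef_pos: [0.4654, 0.1342, 0.2058]
ee_rot: [-3.138, -0.006, 0.041]
force: [0.1, 0.3, -1.5]
width: 0.0499
gripper_force: 0.0
```

```bash
python3 - <<'E'
from h import *
g=cam("side"); cv2.imwrite('pics/s5.png',cv2.resize(g['color'][70:220,190:350],(640,600)))
E
```

```text
(no output)
```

View pics/s5.png

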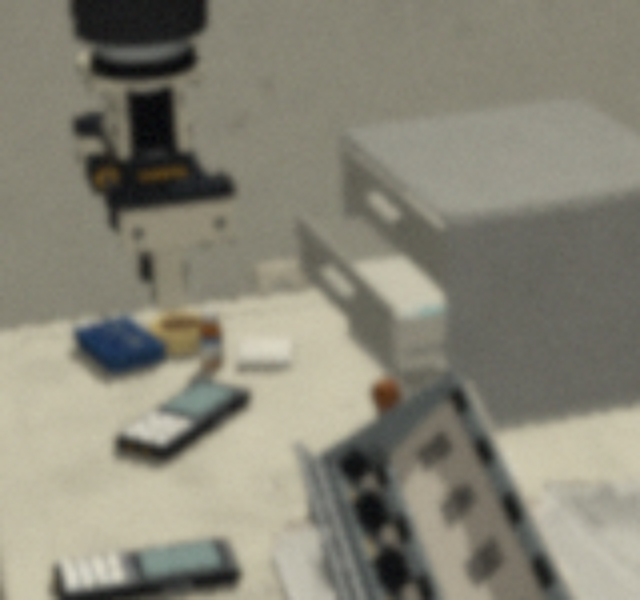

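B was not gripped: the pads closed above it at TCP z = 3 mm. I'm going back a little lower and closing further.

Emit:
step_arm(
  rows=[
    [0,0,-0.05,0,0.0876],
    [0,0,-0.1,0,0.0876],
    [0,0,-0.15,0,0.0876],
    [0,0,-0.19,0,0.0876],
    [0,0,-0.2,0,0.0876],
    [0,0,-0.202,0,0.0876],
    [0,0,-0.202,0,0.0876],
  ],
)

```text
t: 14.3
eef_pos: [0.4646, 0.1337, 0.0011]
ee_rot: [-3.141, -0.001, 0.042]
force: [-0.8, -0.0, 1.0]
width: 0.0875
gripper_force: 0.0
```

```bash
python3 - <<'E'
from h import *
print(arm.get_state()["eef_pos"],arm.get_state()["force"])
g=cam("side"); f=cam("top"); cv2.imwrite('pics/s6.png',np.hstack([cv2.resize(f['color'][200:300,180:270],(360,400),interpolation=2),cv2.resize(g['color'][160:260,190:290],(400,400),interpolation=2)]))
E
```

```text
[0.46455263 0.13372728 0.0010548 ] [-0.82751177 -0.01807029  0.96904099]
```

View pics/s6.png

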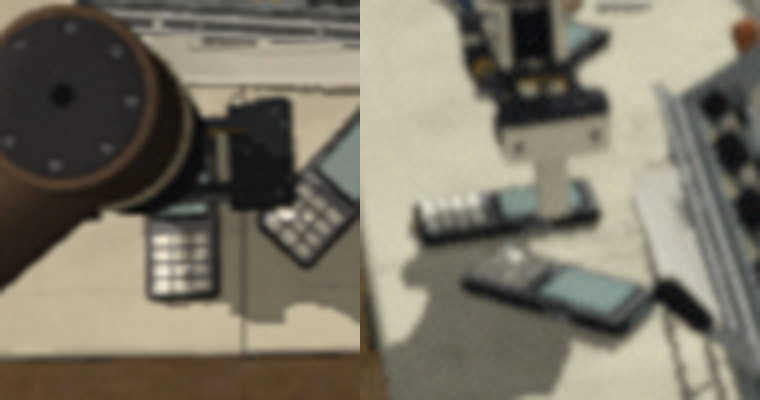

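Emit:
step_arm(
  rows=[
    [0,0,0,0,0.03],
    [0,0,0,0,0.03],
    [0,0,0,0,0.03],
    [0,0,0,0,0.03],
    [0,0,0,0,0.03],
    [0,0,0,0,0.03],
    [0,0,0,0,0.03],
  ],
  newtons=20,
)

```text
t: 15.1
eef_pos: [0.4638, 0.1333, 0.0001]
ee_rot: [3.141, 0.0, 0.041]
force: [-0.3, 0.1, -0.1]
width: 0.037
gripper_force: 0.0
```

```bash
python3 - <<'E'
from h import *
g=cam("side"); f=cam("top")
for y in (.089,.133,.104,.162):
  for z in (0,.016,.03): print(y,z,(proj(g,(.464,y,z))-[190,160])*4+[360,0])
cv2.imwrite('pics/s7.png',np.hstack([cv2.resize(f['color'][200:300,180:270],(360,400),interpolation=2),cv2.resize(g['color'][160:260,190:290],(400,400),interpolation=2)]))
E
```

```text
0.089 0 [548.29850074 245.16023431]
0.089 0.016 [546.92092651 226.79979786]
0.089 0.03 [545.70596389 210.58357033]
0.133 0 [538.73180983 217.51352327]
0.133 0.016 [537.34283816 199.44395546]
0.133 0.03 [536.11815955 183.48891392]
0.104 0 [544.98621548 235.58989936]
0.104 0.016 [543.60441219 217.32925992]
0.104 0.03 [542.38583604 201.20267732]
0.162 0 [532.66696915 199.97847362]
0.162 0.016 [531.27206297 182.0974628 ]
0.162 0.03 [530.04236325 166.31158879]
```

View pics/s7.png

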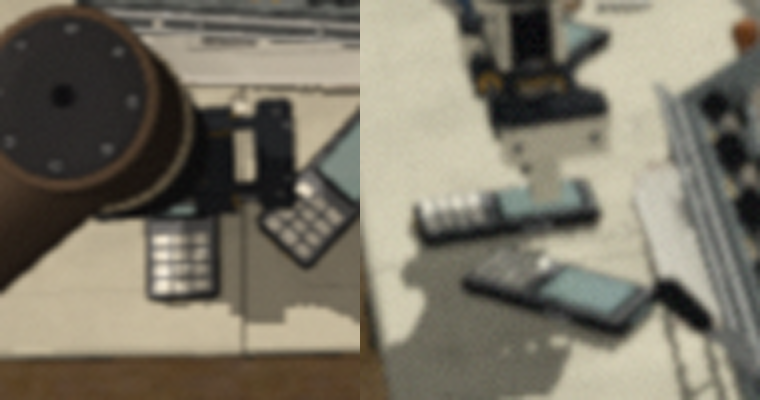

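The near finger's tip is at (545,200), drawn over the screen, which puts it about 20–30 mm above the desk although the TCP reads 0. So the reported z seems to be off. I'll open and feel downward for the desk.

Emit:
step_arm(
  rows=[
    [0,0,0,0,0.0876],
    [0,0,0,0,0.0876],
    [0,0,0,0,0.0876],
    [0,0,0,0,0.0876],
    [0,0,0,0,0.0876],
    [0,0,0,0,0.0876],
    [0,0,0,0,0.0876],
    [0,0,-0.004,0,0.0876],
    [0,0,-0.008,0,0.0876],
    [0,0,-0.012,0,0.0876],
    [0,0,-0.012,0,0.0876],
  ],
)

```text
t: 16.3
eef_pos: [0.4633, 0.1329, -0.0126]
ee_rot: [3.141, 0.001, 0.041]
force: [-0.2, 0.3, 0.2]
width: 0.0876
gripper_force: 0.0
```

Emit:
step_arm(
  rows=[
    [0,0,-0.003,0,0.0876],
    [0,0,-0.003,0,0.0876],
  ],
)

```text
t: 16.5
eef_pos: [0.4636, 0.1332, -0.0152]
ee_rot: [3.141, 0.0, 0.041]
force: [-0.1, -0.0, 0.6]
width: 0.0874
gripper_force: 0.0
```

Emit:
step_arm(
  rows=[
    [0,0,-0.002,0,0.0876],
    [0,0,-0.002,0,0.0876],
  ],
)

```text
t: 16.7
eef_pos: [0.4637, 0.1332, -0.017]
ee_rot: [3.142, 0.0, 0.041]
force: [-0.3, 1.0, 0.3]
width: 0.0875
gripper_force: 0.0
```

Emit:
step_arm(
  rows=[
    [0,0,0,0,0.03],
    [0,0,0,0,0.03],
    [0,0,0,0,0.03],
    [0,0,0,0,0.03],
    [0,0,0,0,0.03],
    [0,0,0,0,0.03],
  ],
  newtons=20,
)

```text
t: 17.3
eef_pos: [0.464, 0.1334, -0.0168]
ee_rot: [-3.141, -0.0, 0.041]
force: [0.1, 0.8, 1.0]
width: 0.0577
gripper_force: 19.9
```

B is gripped at 58 mm. I'm lifting it clear of clutter to measure its tilt.

Emit:
step_arm(
  rows=[
    [0,0,0.03,0,0.03],
    [0,0,0.07,0,0.03],
    [0,0,0.11,0,0.03],
    [0,0,0.15,0,0.03],
    [0,0,0.19,0,0.03],
    [0,0,0.23,0,0.03],
    [0,0,0.27,0,0.03],
    [0,0,0.3,0,0.03],
    [0,0,0.32,0,0.03],
    [0,0,0.32,0,0.03],
  ],
)

```text
t: 18.3
eef_pos: [0.4647, 0.1337, 0.3057]
ee_rot: [-3.139, -0.004, 0.041]
force: [0.4, -0.0, -3.8]
width: 0.0576
gripper_force: 20.0
```

```bash
cat >> h.py <<'E'
def tilt(g,off=.025):
    """pitch of the held terminal: dark pixels of its near edge, cast onto the vertical plane of that edge"""
    s=arm.get_state(); e=s["eef_pos"]; yw=s["ee_rot"][2]
    ax=e+[0,0,off]; h=np.array([np.cos(yw),np.sin(yw),0]); n=np.array([-h[1],h[0],0]); p0=ax-n*.029
    u,v=proj(g,p0).astype(int); out=[]
    for j in range(v-75,v+75):
        for i in range(u-75,u+75):
            if not(0<=i<560 and 0<=j<420) or g["color"][j,i].max()>70: continue
            c,d=ray(g,i,j); q=c+d*((p0-c)@n)/(d@n); out.append(((q-p0)@h,q[2]-ax[2]))
    o=np.array(out)*1000; o=o[(o[:,1]<25)&(np.hypot(*o.T)<115)]
    (c,sz,a)=cv2.minAreaRect(np.float32(o)); vx=cv2.fitLine(np.float32(o),cv2.DIST_HUBER,0,.01,.01).ravel()
    print(len(o),"rect",np.round(c),np.round(sz),round(a),"line deg",round(np.degrees(np.arctan(vx[1]/vx[0])),1),"x",np.round(np.percentile(o[:,0],[1,99])),"z",np.round(np.percentile(o[:,1],[1,99])), "s",np.round(s["force"],1),s["width"],np.round(s["moment"],2))
E
python3 -c "
from h import *
tilt(cam('side'))"
```

```text
206 rect [-28.  11.] [136.  26.] 3 line deg 2.5 x [-95.  40.] z [-4. 22.] s [ 0.7  0.1 -4. ] 0.057356869514829274 [-0.07 -0.05 -0.02]
```

Emit:
step_arm(
  rows=[
    [0.04,-0.015,0,-0.05,0.03],
    [0.08,-0.03,0,-0.119,0.03],
    [0.12,-0.045,-0.02,-0.119,0.03],
    [0.16,-0.06,-0.05,-0.119,0.03],
    [0.19,-0.07,-0.09,-0.119,0.03],
    [0.206,-0.073,-0.13,-0.119,0.03],
    [0.206,-0.073,-0.16,-0.119,0.03],
    [0.206,-0.073,-0.18,-0.119,0.03],
    [0.206,-0.073,-0.192,-0.119,0.03],
    [0.206,-0.073,-0.192,-0.119,0.03],
  ],
  newtons=20,
)

```text
t: 19.35
eef_pos: [0.6677, 0.0598, 0.1078]
ee_rot: [3.14, 0.005, -0.078]
force: [1.1, -1.0, -2.4]
width: 0.0575
gripper_force: 20.0
```

```bash
python3 - <<'E'
from h import *
g=cam('side');tilt(g); f=cam("top")
# where the arm hides bays, list teal screen + pale keypad blobs near bay1 in both views
e=arm.get_state()["eef_pos"]; print(np.round(e,4), proj(f,e),proj(g,e))
for n,F in(("top",f),("side",g)):
    u,v=proj(F,e+[-.05,0,.03]).astype(int); c=F["color"][v-50:v+50,u-50:u+50].astype(int)
    teal=((c[...,0]-c[...,2]>6)&(c.max(2)>85)).astype(np.uint8)
    for nm,m in(("teal",teal),):
        k,l,st,ce=cv2.connectedComponentsWithStats(m)
        for i in np.argsort(-st[1:,4])[:3]+1: print(n,nm,st[i],np.round(ce[i]+[u-50,v-50],1))
E
```

```text
467 rect [-23. -45.] [134. 141.] 11 line deg -80.3 x [-96.  41.] z [-107.   19.] s [ 0.1  1.1 -2.5] 0.057686878080273084 [ 0.01 -0.13  0.02]
[0.6699 0.0603 0.1115] [245.71820514 171.11731637] [305.21620451 183.55127195]
top teal [53 41  2  2  2] [247.5 176.5]
top teal [77 95  2  2  2] [271.5 230.5]
top teal [44 40  1  1  1] [238. 175.]
side teal [56 46  9  7 51] [298.6 175.1]
side teal [ 0 36  7  7 28] [240.  164.4]
side teal [76 47  2  4  6] [314.3 174.5]
```

```bash
cat >> h.py <<'E'
def save(n="ref"): np.save(n+".npy",cam("side")["color"])
def newdark(n="ref",off=.025):
    g=cam("side"); a=np.load(n+".npy").astype(int); b=g["color"].astype(int); s=arm.get_state(); yw=s["ee_rot"][2]
    ax=s["eef_pos"]+[0,0,off]; h=np.array([np.cos(yw),np.sin(yw),0]); nn=np.array([-h[1],h[0],0]); p0=ax-nn*.029
    m=np.abs(a-b).max(2)>40; o=[]
    for j,i in zip(*np.nonzero(m)):
        c,d=ray(g,i,j); q=c+d*((p0-c)@nn)/(d@nn); o.append(((q-p0)@h*1000,(q[2]-ax[2])*1000))
    o=np.array(o).reshape(-1,2); o=o[np.hypot(*o.T)<130] if len(o) else o
    print("changed",len(o)); 
    if len(o)>10: print("x",np.round(np.percentile(o[:,0],[2,50,98])),"z",np.round(np.percentile(o[:,1],[2,50,98])))
    print(np.round(s["eef_pos"],4),np.round(s["force"],1),s["width"])
E
python3 -c "
from h import *
save()"
```

Emit:
step_arm(
  rows=[
    [0,0,0,0,0.03],
    [0,0,0,0,0.03],
    [0,0,0,0,0.03],
  ],
  newtons=7,
)

```text
t: 19.8
eef_pos: [0.6701, 0.0605, 0.1121]
ee_rot: [-3.141, -0.001, -0.078]
force: [-0.2, 0.5, -1.9]
width: 0.0576
gripper_force: 7.0
```

```bash
python3 -c "
from h import *
newdark()"
```

```text
changed 431
x [-99. -30.  37.] z [-65.  -1.  35.]
[0.67   0.0604 0.1119] [-0.1  0.3 -1.4] 0.0576723725532002
```

Emit:
step_arm(
  rows=[
    [0,0,0,0,0.03],
    [0,0,0,0,0.03],
    [0,0,0,0,0.03],
  ],
  newtons=4,
)

```text
t: 20.15
eef_pos: [0.6698, 0.0603, 0.1112]
ee_rot: [-3.142, -0.0, -0.078]
force: [-0.5, -0.5, -2.7]
width: 0.0579
gripper_force: 4.0
```

```bash
python3 -c "
from h import *
newdark()"
```

```text
changed 422
x [-99. -30.  38.] z [-68.  -0.  36.]
[0.6698 0.0603 0.1112] [ 0.2  0.3 -1.8] 0.05799088914692908
```

```bash
python3 - <<'E'
from h import *
g=cam("side"); f=cam("top"); cv2.imwrite('pics/s8.png',np.hstack([cv2.resize(f['color'][150:250,200:300],(400,400),interpolation=2),cv2.resize(g['color'][130:230,240:340],(400,400),interpolation=2)]))
E
```

```text
(no output)
```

View pics/s8.png

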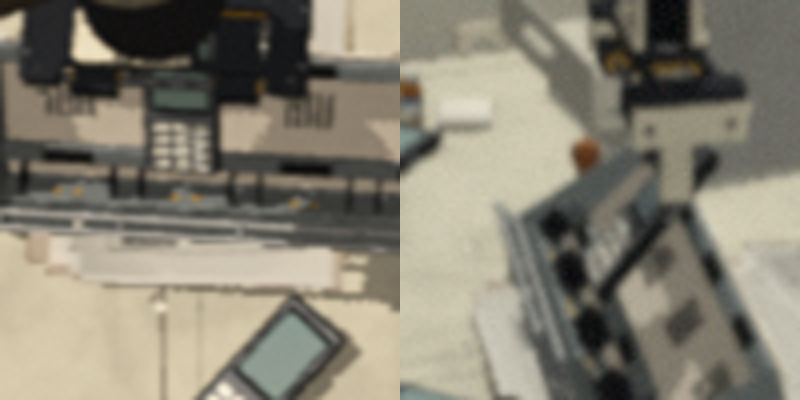

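B hangs at about 45° over bay 1, centred between the guides (foot at (182,172), guides at (142,185) and (225,185) in the top crop). Now I lower it.

Emit:
step_arm(
  rows=[
    [0,0,-0.008,0,0.03],
    [0,0,-0.014,0,0.03],
    [0,0,-0.018,0,0.03],
    [0,0,-0.018,0,0.03],
  ],
)

```text
t: 20.7
eef_pos: [0.6691, 0.0601, 0.092]
ee_rot: [3.141, 0.002, -0.078]
force: [-0.8, 0.4, -2.2]
width: 0.0579
gripper_force: 4.0
```

Emit:
step_arm(
  rows=[
    [0,0,-0.004,0,0.03],
    [0,0,-0.004,0,0.03],
  ],
)

```text
t: 20.9
eef_pos: [0.6701, 0.0603, 0.0893]
ee_rot: [-3.142, -0.001, -0.078]
force: [-0.0, -0.1, -2.2]
width: 0.058
gripper_force: 4.0
```

Emit:
step_arm(
  rows=[
    [0,0,-0.004,0,0.03],
    [0,0,-0.004,0,0.03],
  ],
)

```text
t: 21.1
eef_pos: [0.6699, 0.0604, 0.0852]
ee_rot: [-3.141, -0.0, -0.078]
force: [-0.4, 0.3, -0.5]
width: 0.0579
gripper_force: 4.0
```

```bash
python3 -c "
from h import *
newdark()"
```

```text
changed 933
x [-96. -18.  50.] z [-62.  49. 126.]
[0.6698 0.0604 0.0851] [-0.7  0.5 -0.8] 0.05814522130620171
```

Emit:
step_arm(
  rows=[
    [0,0,0,0,0.068],
    [0,0,0,0,0.068],
    [0,0,0,0,0.068],
    [0,0,0,0,0.068],
    [0,0,0.02,0,0.068],
    [0,0,0.05,0,0.068],
    [0,0,0.09,0,0.07],
    [0,0,0.13,0,0.0876],
    [0,0,0.17,0,0.0876],
  ],
)

```text
t: 22.05
eef_pos: [0.6696, 0.0602, 0.2568]
ee_rot: [3.142, -0.0, -0.078]
force: [1.0, 0.4, 0.0]
width: 0.0808
gripper_force: 0.0
```

```bash
python3 - <<'E'
from h import *
f=cam("top"); print("A",dark(f,(115,205,170,255)),"C",dark(f,(242,217,295,275)),"D",dark(f,(350,205,402,265)))
E
```

```text
A (array([514., 353.]), array([159.,  83.]), np.float64(0.026)) C (array([456.,   6.]), array([ 48., 132.]), np.float64(-0.763)) D (array([ 478., -330.]), array([133.,  58.]), np.float64(0.409))
```

Emit:
step_arm(
  rows=[
    [-0.045,-0.015,0,-0.13,0.0876],
    [-0.09,-0.03,0,-0.27,0.0876],
    [-0.135,-0.05,0,-0.4,0.0876],
    [-0.17,-0.065,-0.02,-0.54,0.0876],
    [-0.194,-0.072,-0.06,-0.677,0.0876],
    [-0.194,-0.072,-0.1,-0.677,0.0876],
    [-0.194,-0.072,-0.14,-0.677,0.0876],
    [-0.194,-0.072,-0.18,-0.677,0.0876],
    [-0.194,-0.072,-0.22,-0.677,0.0876],
    [-0.194,-0.072,-0.22,-0.677,0.0876],
    [-0.194,-0.072,-0.25,-0.677,0.0876],
    [-0.194,-0.072,-0.273,-0.677,0.0876],
    [-0.194,-0.072,-0.273,-0.677,0.0876],
    [-0.194,-0.072,-0.273,-0.677,0.03],
    [-0.194,-0.072,-0.273,-0.677,0.03],
    [-0.194,-0.072,-0.273,-0.677,0.03],
    [-0.194,-0.072,-0.273,-0.677,0.03],
    [-0.194,-0.072,-0.273,-0.677,0.03],
    [-0.194,-0.072,-0.273,-0.677,0.03],
    [-0.194,-0.072,-0.273,-0.677,0.03],
  ],
  newtons=20,
)

```text
t: 24.1
eef_pos: [0.4769, -0.0113, -0.0168]
ee_rot: [-3.14, -0.001, -0.754]
force: [-0.8, 0.9, 8.4]
width: 0.0575
gripper_force: 20.0
```

Emit:
step_arm(
  rows=[
    [0,0,0.04,0,0.03],
    [0,0,0.08,0,0.03],
    [0,0,0.12,0,0.03],
    [0,0,0.16,0,0.03],
    [0,0,0.2,0.13,0.03],
    [0.03,0,0.22,0.27,0.03],
    [0.06,-0.01,0.22,0.4,0.03],
    [0.1,-0.015,0.22,0.54,0.03],
    [0.14,-0.02,0.22,0.676,0.03],
    [0.18,-0.02,0.22,0.676,0.03],
    [0.186,-0.02,0.19,0.676,0.03],
    [0.186,-0.02,0.16,0.676,0.03],
    [0.186,-0.02,0.13,0.676,0.03],
    [0.186,-0.02,0.13,0.676,0.03],
  ],
)

```text
t: 25.5
eef_pos: [0.6578, -0.0321, 0.1066]
ee_rot: [3.14, 0.01, -0.08]
force: [-0.1, -0.7, -2.8]
width: 0.0574
gripper_force: 20.0
```

```bash
python3 -c "
from h import *
save()"
```

Emit:
step_arm(
  rows=[
    [0,0,0,0,0.03],
    [0,0,0,0,0.03],
    [0,0,0,0,0.03],
  ],
  newtons=7,
)

```text
t: 25.85
eef_pos: [0.6627, -0.0315, 0.1141]
ee_rot: [-3.141, -0.003, -0.079]
force: [0.4, 0.1, -0.8]
width: 0.0572
gripper_force: 7.0
```

```bash
python3 -c "
from h import *
newdark()"
```

```text
changed 977
x [-99. -20.  48.] z [-76.  16. 119.]
[ 0.6625 -0.0316  0.1138] [ 0.2 -0.3 -2.2] 0.057640502500776895
```

Emit:
step_arm(
  rows=[
    [0,0,-0.008,0,0.03],
    [0,0,-0.015,0,0.03],
    [0,0,-0.02,0,0.03],
    [0,0,-0.02,0,0.03],
  ],
  newtons=4,
)

```text
t: 26.3
eef_pos: [0.6609, -0.0318, 0.0908]
ee_rot: [3.141, 0.002, -0.079]
force: [-0.9, -0.4, -3.7]
width: 0.0576
gripper_force: 4.0
```

Emit:
step_arm(
  rows=[
    [0,0,-0.005,0,0.03],
    [0,0,-0.005,0,0.03],
  ],
)

```text
t: 26.5
eef_pos: [0.662, -0.0318, 0.0871]
ee_rot: [3.141, -0.0, -0.079]
force: [0.9, -0.3, -1.3]
width: 0.0577
gripper_force: 4.0
```

Emit:
step_arm(
  rows=[
    [0,0,-0.004,0,0.03],
    [0,0,-0.004,0,0.03],
  ],
)

```text
t: 26.7
eef_pos: [0.6619, -0.0317, 0.0832]
ee_rot: [-3.141, -0.0, -0.079]
force: [-0.4, -0.6, -0.9]
width: 0.058
gripper_force: 4.0
```

Emit:
step_arm(
  rows=[
    [0,0,0,0,0.068],
    [0,0,0,0,0.068],
    [0,0,0,0,0.068],
    [0,0,0,0,0.068],
    [0,0,0.02,0,0.068],
    [0,0,0.05,0,0.068],
    [0,0,0.09,0,0.07],
    [0,0,0.13,0,0.0876],
    [0,0,0.17,0,0.0876],
    [-0.04,-0.03,0.17,0,0.0876],
    [-0.08,-0.06,0.17,0,0.0876],
    [-0.12,-0.09,0.17,0,0.0876],
    [-0.16,-0.13,0.17,0.1,0.0876],
    [-0.2,-0.17,0.17,0.2,0.0876],
    [-0.2,-0.21,0.17,0.3,0.0876],
    [-0.2,-0.21,0.17,0.3,0.0876],
  ],
)

```text
t: 28.3
eef_pos: [0.4598, -0.2458, 0.2538]
ee_rot: [3.141, -0.001, 0.222]
force: [0.4, -0.1, -0.4]
width: 0.0878
gripper_force: 0.0
```

```bash
cat >> h.py <<'E'
B=np.array([[.6565,.153,.091],[.649,.0615,.091],[.6415,-.030,.091],[.635,-.1225,.091]])
def bays(which):
    """pale keypad / teal screen blobs in each bay in the top view, vs where a seated terminal's parts should be"""
    f=cam("top"); a=np.array([.997*.731,-.078*.731,.682]); n=np.array([-.997*.682,.078*.682,.731])
    for i in which:
        u,v=proj(f,B[i]+n*.008).astype(int); c=f["color"][v-32:v+32,u-16:u+17].astype(int)
        dark=(c.max(2)<70); teal=(c[...,0]-c[...,2]>2)&(c.max(2)>80); pale=(c.min(2)>135)
        m=lambda k:np.round(np.array(np.nonzero(k)[::-1]).mean(1)+[u-16,v-32],1) if k.sum()>15 else None
        print(i,"exp centre",proj(f,B[i]+n*.008).round(1),"exp head/foot",proj(f,B[i]+n*.008+a*.035).round(1),proj(f,B[i]+n*.008-a*.035).round(1),"teal",m(teal),teal.sum(),"pale",m(pale),pale.sum())
E
python3 - <<'E'
from h import *
bays([0,1,2,3])
f=cam("top"); print("A",dark(f,(115,205,170,255)),"D",dark(f,(350,205,402,265)),arm.get_state()["eef_pos"])
E
```

```text
0 exp centre [215.2 179.2] exp head/foot [214.7 168.8] [215.7 189.2] teal None 0 pale [215.9 161.5] 518
1 exp centre [245.7 180.9] exp head/foot [245.6 170.6] [245.7 191. ] teal [243.3 171.9] 26 pale [244.1 156.5] 414
2 exp centre [276.2 182.7] exp head/foot [276.7 172.3] [275.8 192.7] teal None 0 pale [276.1 154.9] 347
3 exp centre [307.3 184.1] exp head/foot [308.2 173.7] [306.4 194.1] teal None 0 pale [306.2 158.4] 346
A (array([511., 441.]), array([139.,  59.]), np.float64(0.823)) D (array([ 506., -336.]), array([163., 141.]), np.float64(1.549)) [ 0.4612307  -0.24283895  0.25331923]
```

A was knocked: it is now at (511,441), yaw 0.82. D is unchanged, so I'll grip D.

Emit:
step_arm(
  rows=[
    [0.02,-0.04,0,0.1,0.0876],
    [0.038,-0.084,0,0.188,0.0876],
    [0.038,-0.084,-0.05,0.188,0.0876],
    [0.038,-0.084,-0.1,0.188,0.0876],
    [0.038,-0.084,-0.14,0.188,0.0876],
    [0.038,-0.084,-0.17,0.188,0.0876],
    [0.038,-0.084,-0.2,0.188,0.0876],
    [0.038,-0.084,-0.23,0.188,0.0876],
    [0.038,-0.084,-0.25,0.188,0.0876],
    [0.038,-0.084,-0.262,0.188,0.0876],
    [0.038,-0.084,-0.269,0.188,0.0876],
    [0.038,-0.084,-0.269,0.188,0.0876],
    [0.038,-0.084,-0.269,0.188,0.03],
    [0.038,-0.084,-0.269,0.188,0.03],
    [0.038,-0.084,-0.269,0.188,0.03],
    [0.038,-0.084,-0.269,0.188,0.03],
    [0.038,-0.084,-0.269,0.188,0.03],
    [0.038,-0.084,-0.269,0.188,0.03],
    [0.038,-0.084,-0.269,0.188,0.03],
  ],
  newtons=20,
)

```text
t: 30.3
eef_pos: [0.4998, -0.3256, -0.0154]
ee_rot: [3.142, -0.0, 0.409]
force: [-0.5, 3.6, 6.5]
width: 0.0576
gripper_force: 20.0
```

Emit:
step_arm(
  rows=[
    [0,0,0.04,0,0.03],
    [0,0,0.08,0,0.03],
    [0,0,0.12,0,0.03],
    [0,0,0.16,0,0.03],
    [0,0,0.2,0,0.03],
    [0,0,0.24,-0.1,0.03],
    [0.02,0.03,0.24,-0.2,0.03],
    [0.045,0.06,0.24,-0.3,0.03],
    [0.07,0.09,0.24,-0.4,0.03],
    [0.095,0.125,0.24,-0.487,0.03],
    [0.12,0.16,0.24,-0.487,0.03],
    [0.14,0.19,0.24,-0.487,0.03],
    [0.152,0.203,0.24,-0.487,0.03],
    [0.152,0.203,0.2,-0.487,0.03],
    [0.152,0.203,0.16,-0.487,0.03],
    [0.152,0.203,0.127,-0.487,0.03],
    [0.152,0.203,0.127,-0.487,0.03],
    [0.152,0.203,0.127,-0.487,0.03],
  ],
)

```text
t: 32.1
eef_pos: [0.6518, -0.1234, 0.1113]
ee_rot: [3.141, 0.001, -0.078]
force: [-0.8, -0.4, -1.7]
width: 0.0573
gripper_force: 20.0
```

```bash
python3 -c "
from h import *
save()"
```

Emit:
step_arm(
  rows=[
    [0,0,0,0,0.03],
    [0,0,0,0,0.03],
    [0,0,0,0,0.03],
    [0,0,0,0,0.03],
  ],
  newtons=6,
)

```text
t: 32.55
eef_pos: [0.6521, -0.1227, 0.112]
ee_rot: [-3.141, -0.001, -0.078]
force: [0.5, -0.3, -2.4]
width: 0.0575
gripper_force: 6.0
```

```bash
python3 -c "
from h import *
newdark()"
```

```text
changed 661
x [-90. -28.  41.] z [-62.   0.  35.]
[ 0.652  -0.1227  0.1118] [ 0.9  0.1 -2.9] 0.05753536924285597
```

Emit:
step_arm(
  rows=[
    [0,0,-0.008,0,0.03],
    [0,0,-0.016,0,0.03],
    [0,0,-0.023,0,0.03],
    [0,0,-0.023,0,0.03],
  ],
  newtons=4,
)

```text
t: 33.0
eef_pos: [0.651, -0.1227, 0.0868]
ee_rot: [3.141, 0.002, -0.078]
force: [-0.4, 0.1, -3.9]
width: 0.0582
gripper_force: 4.0
```

Emit:
step_arm(
  rows=[
    [0,0,-0.004,0,0.03],
    [0,0,-0.004,0,0.03],
  ],
)

```text
t: 33.2
eef_pos: [0.6519, -0.1227, 0.084]
ee_rot: [3.142, -0.0, -0.078]
force: [1.2, -0.2, -2.4]
width: 0.0578
gripper_force: 4.0
```

Emit:
step_arm(
  rows=[
    [0,0,-0.004,0,0.03],
    [0,0,-0.004,0,0.03],
  ],
)

```text
t: 33.4
eef_pos: [0.6517, -0.1227, 0.0799]
ee_rot: [-3.141, 0.0, -0.078]
force: [-0.9, 0.0, -1.7]
width: 0.0578
gripper_force: 4.0
```

Emit:
step_arm(
  rows=[
    [0,0,-0.003,0,0.03],
    [0,0,-0.003,0,0.068],
    [0,0,-0.003,0,0.068],
    [0,0,-0.003,0,0.068],
    [0,0,-0.003,0,0.068],
    [0,0,0.02,0,0.068],
    [0,0,0.05,0,0.068],
    [0,0,0.09,0,0.07],
    [0,0,0.13,0,0.0876],
    [0,0,0.17,0,0.0876],
    [-0.03,0.04,0.19,0,0.0876],
    [-0.06,0.08,0.19,0.1,0.0876],
    [-0.09,0.12,0.19,0.2,0.0876],
    [-0.12,0.16,0.19,0.3,0.0876],
    [-0.15,0.2,0.19,0.4,0.0876],
    [-0.17,0.24,0.19,0.4,0.0876],
    [-0.19,0.28,0.19,0.4,0.0876],
    [-0.2,0.31,0.19,0.4,0.0876],
    [-0.2,0.31,0.19,0.4,0.0876],
  ],
)

```text
t: 35.3
eef_pos: [0.4507, 0.1902, 0.2705]
ee_rot: [-3.141, -0.001, 0.326]
force: [0.6, -0.5, -0.1]
width: 0.0877
gripper_force: 0.0
```

```bash
python3 - <<'E'
from h import *
f=cam("top"); s=arm.get_state(); print(s["eef_pos"],s["ee_rot"])
g=cam("side")
print("A",dark(f,(100,195,170,262)),dark(f,(100,195,170,262),th=65))
for u,v in [(175,257),(235,240),(115,257)]: print(np.round(onz(f,u*.7,v*.7,0)*1000),np.round(onz(f,u*.7,v*.7,.08)*1000))
print("drawer front bottom?", [np.round(tri(f,(115*.7,232*.7),g,(380*.7,178*.7))[0]*1000)])
cv2.imwrite('pics/s9.png',np.vstack([np.hstack([cv2.resize(f['color'][150:240,190:340],(450,270),interpolation=2),cv2.resize(f['color'][160:270,70:210],(344,270),interpolation=2)]),np.hstack([cv2.resize(g['color'][150:280,250:380],(330,330),interpolation=2),cv2.resize(g['color'][100:200,180:320],(464,330),interpolation=2)])]))
E
```

```text
[0.45115651 0.18883523 0.27041431] [-3.14122891e+00 -5.83749213e-04  3.25570503e-01]
A (array([521., 423.]), array([230., 210.]), np.float64(1.551)) (array([521., 423.]), array([230., 210.]), np.float64(1.551))
[680. 471.   0.] [660. 440.  80.]
[717. 335.   0.] [694. 312.  80.]
[683. 609.   0.] [663. 569.  80.]
drawer front bottom? [array([680., 547., 132.])]
```

View pics/s9.png

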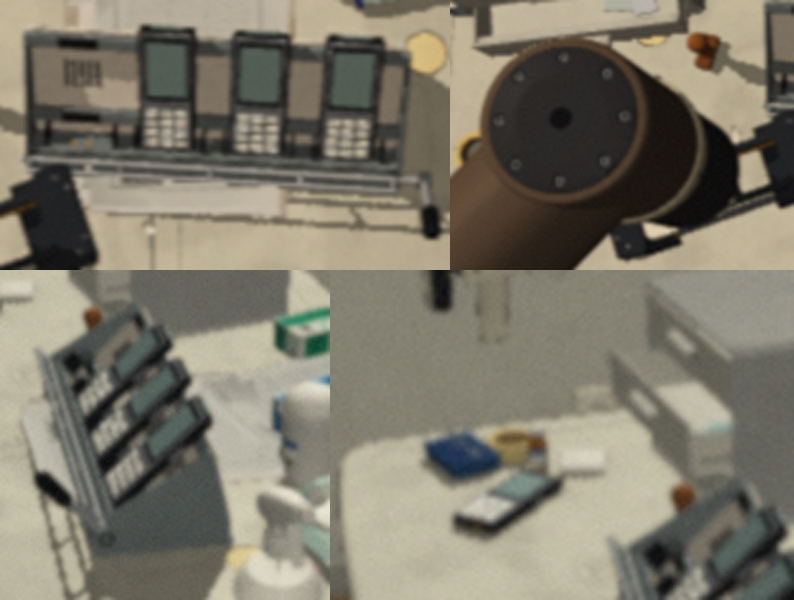

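All three terminals are properly seated in bays 1–3. Terminal A is in the side inset at about (507,500), next to the tape and a small bottle at (540,468). I'll check its position and the clearances.

```bash
python3 - <<'E'
from h import *
g=cam("side"); C=lambda u,v:(180+(u-330)/3.314,100+(v-270)/3.3)
print("A exp px",proj(g,(.511,.441,.016)).round(1),"seen",np.round(C(507,500),1),np.round(onz(g,*C(507,500),.016)*1000))
for n,p in dict(bottle_base=(540,470),bottle_top=(537,437),whiteboxR=(605,470),whiteboxL=(562,470),foot_near=(490,533),foot_far=(455,518),head_near=(560,490)).items(): print(n,np.round(onz(g,*C(*p),.008 if 'o' in n and n[0] in 'fh' else 0)*1000))
x=g["color"][155:185,215:255]; m=(x.max(2)<80).astype(np.uint8); k=max(cv2.findContours(m,0,1)[0],key=cv2.contourArea)
P=np.float32([onz(g,p[0]+215,p[1]+155,.012)[:2]*1000 for p in k[:,0]]); print(cv2.minAreaRect(P))
E
```

```text
A exp px [233.2 168. ] seen [233.4 169.7] [509. 427.  16.]
bottle_base [564. 532.   0.]
bottle_top [578. 630.   0.]
whiteboxR [635. 510.   0.]
whiteboxL [588. 524.   0.]
foot_near [481. 367.   8.]
foot_far [450. 415.   8.]
head_near [575. 471.   0.]
((510.54644775390625, 427.71978759765625), (146.12149047851562, 56.76728820800781), 45.63071060180664)
```

Emit:
step_arm(
  rows=[
    [0,-0.05,0,0,0.0876],
    [0,-0.1,0,0,0.0876],
    [0,-0.15,0,0,0.0876],
    [0,-0.2,0,0,0.0876],
    [0,-0.25,0,0,0.0876],
    [0,-0.3,0,0,0.0876],
    [0,-0.3,0,0,0.0876],
  ],
)

```text
t: 36.15
eef_pos: [0.4506, -0.1189, 0.27]
ee_rot: [3.141, 0.001, 0.314]
force: [-0.9, -0.1, -0.5]
width: 0.0876
gripper_force: 0.0
```

```bash
python3 - <<'E'
from h import *
f=cam("top"); print(arm.get_state()["eef_pos"],arm.get_state()["ee_rot"])
for th in (60,75,85): print("A",dark(f,(103,200,165,262),th=th),dark(f,(110,205,160,258),th=th))
E
```

```text
[ 0.45086444 -0.11679872  0.26995801] [3.14150898e+00 6.80255183e-04 3.14357294e-01]
A (array([520., 419.]), array([137.,  46.]), np.float64(0.452)) (array([520., 419.]), array([137.,  46.]), np.float64(0.452))
A (array([513., 441.]), array([142.,  55.]), np.float64(0.817)) (array([512., 440.]), array([139.,  57.]), np.float64(0.817))
A (array([514., 441.]), array([143.,  56.]), np.float64(0.798)) (array([512., 441.]), array([142.,  59.]), np.float64(0.842))
```

Emit:
step_arm(
  rows=[
    [0.005,0.05,0,0,0.0876],
    [0.01,0.1,0,0.05,0.0876],
    [0.015,0.15,0,0.1,0.0876],
    [0.02,0.2,0,0.15,0.0876],
    [0.03,0.25,0,0.2,0.0876],
    [0.04,0.3,0,0.25,0.0876],
    [0.05,0.35,0,0.3,0.0876],
    [0.06,0.4,0,0.35,0.0876],
    [0.07,0.45,0,0.4,0.0876],
    [0.078,0.5,0,0.45,0.0876],
    [0.078,0.54,-0.02,0.5,0.0876],
    [0.078,0.576,-0.04,0.5,0.0876],
    [0.078,0.576,-0.08,0.5,0.0876],
    [0.078,0.576,-0.12,0.5,0.0876],
    [0.078,0.576,-0.16,0.5,0.0876],
    [0.078,0.576,-0.2,0.5,0.0876],
    [0.078,0.576,-0.2,0.5,0.0876],
    [0.078,0.576,-0.2,0.5,0.0876],
  ],
)

```text
t: 38.0
eef_pos: [0.5299, 0.4634, 0.0704]
ee_rot: [3.141, 0.001, 0.823]
force: [0.8, 0.9, 1.3]
width: 0.0875
gripper_force: 0.0
```

Emit:
step_arm(
  rows=[
    [-0.001,-0.005,-0.03,0,0.0876],
    [-0.001,-0.005,-0.06,0,0.0876],
    [-0.001,-0.005,-0.078,0,0.0876],
    [-0.001,-0.005,-0.086,0,0.0876],
    [-0.001,-0.005,-0.086,0,0.0876],
    [-0.001,-0.005,-0.086,0,0.03],
    [-0.001,-0.005,-0.086,0,0.03],
    [-0.001,-0.005,-0.086,0,0.03],
    [-0.001,-0.005,-0.086,0,0.03],
    [-0.001,-0.005,-0.086,0,0.03],
    [-0.001,-0.005,-0.086,0,0.03],
    [-0.001,-0.005,-0.086,0,0.03],
  ],
  newtons=20,
)

```text
t: 39.2
eef_pos: [0.529, 0.4588, -0.0152]
ee_rot: [-3.141, -0.001, 0.822]
force: [-1.7, 1.0, 5.2]
width: 0.0575
gripper_force: 20.0
```

Emit:
step_arm(
  rows=[
    [0,0,0.04,0,0.03],
    [0,0,0.08,0,0.03],
    [0,0,0.12,0,0.03],
    [0,0,0.16,0,0.03],
    [0,0,0.2,-0.1,0.03],
    [0,-0.02,0.24,-0.2,0.03],
    [0.02,-0.06,0.24,-0.33,0.03],
    [0.04,-0.1,0.24,-0.46,0.03],
    [0.06,-0.14,0.24,-0.59,0.03],
    [0.08,-0.18,0.24,-0.72,0.03],
    [0.1,-0.22,0.24,-0.85,0.03],
    [0.12,-0.26,0.24,-0.9,0.03],
    [0.14,-0.3,0.24,-0.9,0.03],
    [0.147,-0.307,0.21,-0.9,0.03],
    [0.147,-0.307,0.17,-0.9,0.03],
    [0.147,-0.307,0.14,-0.9,0.03],
    [0.147,-0.307,0.127,-0.9,0.03],
    [0.147,-0.307,0.127,-0.9,0.03],
    [0.147,-0.307,0.127,-0.9,0.03],
  ],
)

```text
t: 41.1
eef_pos: [0.6766, 0.1516, 0.1123]
ee_rot: [3.142, -0.001, -0.077]
force: [-0.1, -0.0, -2.6]
width: 0.0576
gripper_force: 20.0
```

```bash
python3 -c "
from h import *
save()"
```

Emit:
step_arm(
  rows=[
    [0,0,0,0,0.03],
    [0,0,0,0,0.03],
    [0,0,0,0,0.03],
    [0,0,0,0,0.03],
  ],
  newtons=6,
)

```text
t: 41.55
eef_pos: [0.676, 0.1515, 0.1118]
ee_rot: [-3.141, -0.001, -0.078]
force: [-0.7, 0.3, -1.8]
width: 0.0575
gripper_force: 6.0
```

```bash
python3 -c "
from h import *
newdark()"
```

```text
changed 444
x [-94. -40.  35.] z [-62.   1.  36.]
[0.6759 0.1514 0.1116] [-0.1  0.4 -2.1] 0.05764992203716524
```

Emit:
step_arm(
  rows=[
    [0,0,-0.008,0,0.03],
    [0,0,-0.016,0,0.03],
    [0,0,-0.022,0,0.03],
    [0,0,-0.026,0,0.03],
    [0,0,-0.026,0,0.03],
  ],
  newtons=4,
)

```text
t: 42.1
eef_pos: [0.6755, 0.1512, 0.0844]
ee_rot: [3.141, 0.001, -0.078]
force: [0.3, -0.2, -2.8]
width: 0.0581
gripper_force: 4.0
```

Emit:
step_arm(
  rows=[
    [0,0,-0.003,0,0.03],
    [0,0,-0.003,0,0.03],
  ],
)

```text
t: 42.3
eef_pos: [0.6758, 0.1513, 0.082]
ee_rot: [-3.142, -0.0, -0.078]
force: [-0.3, -0.3, -0.4]
width: 0.0581
gripper_force: 4.0
```

Emit:
step_arm(
  rows=[
    [0,0,-0.002,0,0.068],
    [0,0,-0.002,0,0.068],
    [0,0,-0.002,0,0.068],
    [0,0,-0.002,0,0.068],
    [0,0,0.02,0,0.068],
    [0,0,0.05,0,0.068],
    [0,0,0.09,0,0.06],
    [0,0,0.13,0,0.03],
    [0,0,0.18,0,0],
    [-0.04,-0.02,0.2,0,0],
    [-0.08,-0.05,0.2,0,0],
    [-0.12,-0.08,0.2,0,0],
    [-0.16,-0.11,0.2,0,0],
    [-0.2,-0.14,0.2,0,0],
    [-0.24,-0.17,0.2,0,0],
    [-0.256,-0.21,0.2,0,0],
    [-0.256,-0.25,0.2,0,0],
    [-0.256,-0.3,0.2,0,0],
    [-0.256,-0.341,0.2,0,0],
    [-0.256,-0.341,0.2,0,0],
  ],
)

```text
t: 44.3
eef_pos: [0.4191, -0.1935, 0.2821]
ee_rot: [3.141, 0.0, -0.083]
force: [-0.2, 1.7, -1.0]
width: 0.0006
gripper_force: 0.0
```

```bash
python3 - <<'E'
from h import *
f=cam("top"); print(arm.get_state()["eef_pos"])
a=np.array([.997*.731,-.078*.731,.682]); n=np.array([-.997*.682,.078*.682,.731]); lat=np.array([.078,.997,0])
S=[]
for b in B:
    # sample colours along the bay and across it on the terminal's front face plane
    P=np.array([[proj(f,b+n*.008+a*x+lat*y) for y in np.arange(-.04,.041,.004)] for x in np.arange(-.07,.0901,.005)],np.float32)
    S.append(cv2.cvtColor(cv2.remap(f["color"],P[...,0],P[...,1],cv2.INTER_LINEAR),cv2.COLOR_BGR2GRAY))
for i,s in enumerate(S):
    print("bay",i,"along",s[:,10].tolist()[::2],"\n   across",s[20].tolist(),"corr with bay1",round(np.corrcoef(s.ravel(),S[1].ravel())[0,1],3))
E
```

```text
[ 0.41918309 -0.19181589  0.28199415]
bay 0 along [75, 144, 133, 145, 164, 153, 65, 86, 94, 93, 94, 93, 94, 43, 66, 156, 169] 
   across [120, 118, 106, 63, 48, 61, 86, 93, 93, 93, 94, 93, 92, 93, 92, 77, 56, 74, 113, 119, 108] corr with bay1 0.974
bay 1 along [55, 163, 157, 152, 159, 137, 63, 86, 93, 94, 94, 94, 94, 37, 62, 178, 176] 
   across [119, 120, 109, 72, 43, 55, 80, 93, 93, 93, 94, 93, 94, 93, 92, 80, 60, 73, 106, 118, 121] corr with bay1 1.0
bay 2 along [62, 60, 124, 127, 135, 155, 63, 88, 93, 93, 93, 93, 92, 42, 57, 173, 178] 
   across [119, 119, 111, 76, 47, 61, 88, 93, 93, 91, 93, 93, 93, 94, 91, 73, 56, 70, 104, 119, 119] corr with bay1 0.945
bay 3 along [62, 55, 138, 139, 142, 138, 64, 89, 94, 94, 93, 93, 93, 41, 62, 189, 187] 
   across [114, 115, 116, 103, 63, 53, 76, 93, 93, 94, 93, 93, 93, 93, 93, 81, 57, 57, 84, 114, 118] corr with bay1 0.831
```

All four terminals are seated alike. Now to the front of the lever.

Emit:
step_arm(
  rows=[
    [0,0,-0.05,0,0],
    [0,0,-0.1,0,0],
    [0,0,-0.15,0,0],
    [0,0,-0.2,0,0],
    [0,0,-0.217,0,0],
    [0.02,0,-0.217,0,0],
    [0.035,0,-0.217,0,0],
    [0.045,0,-0.217,0,0],
    [0.045,0,-0.217,0,0],
  ],
)

```text
t: 45.25
eef_pos: [0.4667, -0.1893, 0.0657]
ee_rot: [3.142, -0.002, -0.077]
force: [-0.4, 0.5, 0.5]
width: 0.0003
gripper_force: 0.0
```

Emit:
step_arm(
  rows=[
    [0.005,0,0,0,0],
    [0.008,0,0,0,0],
    [0.008,0,0,0,0],
  ],
)

```text
t: 45.55
eef_pos: [0.473, -0.1898, 0.0654]
ee_rot: [-3.142, -0.001, -0.078]
force: [0.4, 0.5, 0.1]
width: 0.0007
gripper_force: 0.0
```

Emit:
step_arm(
  rows=[
    [0.004,0,0,0,0],
    [0.004,0,0,0,0],
  ],
)

```text
t: 45.75
eef_pos: [0.4772, -0.1898, 0.0653]
ee_rot: [3.142, -0.001, -0.078]
force: [0.0, 0.5, 1.1]
width: 0.0009
gripper_force: 0.0
```

Emit:
step_arm(
  rows=[
    [0.004,0,0,0,0],
    [0.004,0,0,0,0],
  ],
)

```text
t: 45.95
eef_pos: [0.4807, -0.1898, 0.0651]
ee_rot: [3.142, 0.001, -0.078]
force: [-0.4, 0.1, -1.4]
width: 0.0007
gripper_force: 0.4
```

Emit:
step_arm(
  rows=[
    [0.004,0,0,0,0],
    [0.004,0,0,0,0],
  ],
)

```text
t: 46.15
eef_pos: [0.4844, -0.1901, 0.0652]
ee_rot: [3.141, 0.001, -0.078]
force: [-1.3, -2.2, -0.2]
width: 0.0007
gripper_force: 0.8
```

Emit:
step_arm(
  rows=[
    [0.007,0,0.005,0,0],
    [0.014,-0.001,0.01,0,0],
    [0.02,-0.001,0.014,0,0],
    [0.02,-0.001,0.014,0,0],
  ],
)

```text
t: 46.55
eef_pos: [0.5068, -0.1907, 0.08]
ee_rot: [3.141, -0.002, -0.077]
force: [-1.5, 0.2, 1.0]
width: 0.0006
gripper_force: 0.4
```

Emit:
step_arm(
  rows=[
    [0.01,-0.001,0.004,0,0],
    [0.02,-0.001,0.008,0,0],
    [0.03,-0.002,0.01,0,0],
    [0.038,-0.003,0.01,0,0],
    [0.046,-0.003,0.01,0,0],
    [0.054,-0.004,0.01,0,0],
    [0.062,-0.004,0.01,0,0],
    [0.07,-0.005,0.01,0,0],
    [0.078,-0.006,0.01,0,0],
    [0.078,-0.006,0.01,0,0],
  ],
)

```text
t: 47.55
eef_pos: [0.5838, -0.1968, 0.089]
ee_rot: [3.141, -0.0, -0.078]
force: [0.1, -0.6, -0.8]
width: 0.0003
gripper_force: 0.0
```

```bash
python3 -c "
from h import *
locked()"
```

```text
dark px at locked grip 154
```

Emit:
step_arm(
  rows=[
    [-0.03,0,0,0,0],
    [-0.06,0,0.03,0,0],
    [-0.1,0,0.07,0,0],
    [-0.14,0,0.11,0,0],
    [-0.16,0,0.15,0,0],
    [-0.16,0,0.18,0,0],
    [-0.16,0,0.18,0,0],
    [-0.16,0,0.18,0,0],
  ],
)

```text
t: 48.4
eef_pos: [0.4227, -0.1966, 0.2701]
ee_rot: [-3.141, -0.003, -0.078]
force: [0.1, 0.2, -0.6]
width: 0.0003
gripper_force: 0.0
```

```bash
python3 - <<'E'
from h import *
locked(); f=cam("top"); g=cam("side")
L=proj(f,(.618,-.201,.101)).astype(int); R=proj(f,(.509,-.191,.107)).astype(int)
for n,p in(("locked",L),("released",R)): print(n,"dark in top",(f["color"][p[1]-8:p[1]+9,p[0]-4:p[0]+5].max(2)<45).sum())
s=g["color"][226:242,307:324].max(2)<45; q=np.array(np.nonzero(s)).mean(1); print("grip centroid px",q[::-1]+[307,226])
a=np.array([.997*.731,-.078*.731,.682]); n=np.array([-.997*.682,.078*.682,.731]); lat=np.array([.078,.997,0])
for i,b in enumerate(B):
    P=np.array([[proj(f,b+n*.008+a*x+lat*y) for y in np.arange(-.04,.041,.004)] for x in np.arange(-.07,.0901,.005)],np.float32)
    s=cv2.cvtColor(cv2.remap(f["color"],P[...,0],P[...,1],1),6); print(i,s[:,10].tolist()[::2])
E
```

```text
dark px at locked grip 158
locked dark in top 67
released dark in top 0
grip centroid px [313.2    232.4375]
0 [52, 146, 132, 144, 163, 152, 65, 86, 93, 93, 92, 92, 93, 42, 65, 158, 167]
1 [59, 81, 156, 152, 158, 136, 61, 85, 92, 91, 92, 93, 94, 38, 61, 177, 175]
2 [63, 56, 108, 127, 134, 156, 62, 87, 92, 92, 93, 93, 93, 43, 57, 172, 177]
3 [63, 58, 116, 138, 141, 138, 64, 88, 92, 93, 91, 92, 93, 42, 61, 188, 185]
```

```bash
python3 -c "
from h import *
print(arm.job_done())"
```

```text
the job is handed in; nothing more can be done
None
```

All four terminals are leaning in their own bays, the lever is swung back to locked and on, and the job is handed in; the handover call returned no verdict.

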